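# Zero the coating probe and take two readings on a sloped test panel

## Task

Take the orange coating-thickness probe out of its fork rest and touch its brass tip first on the blue-ringed mark of the bare steel zero block, then inside the yellow ring and then inside the red ring on the sloped blue panel; each time hold the probe square to the surface and press gently until the springy tip has gone in about 5 mm (of its 10 mm), and keep it there for a second. Finally hang the probe back in the rest as it was, upright with its collar flat on the fork, and let go, leaving the jar, the weight and the timer where they are.

Things in the scene. Friction and masses are not known exactly. Their poses are not given: they have to be found in the camera images.
- probe: Thickness probe, 150 to 240 g, upright in the rest. Origin: centre of the collar's underside; z up the handle. Above: black collar 46 mm across (z 0 to 8 mm), orange handle 34 mm (x) by 26 mm (y), z 8 to 72 mm; pinch it by its 26 mm width. Below: grey barrel 24 mm across to z -60, steel nose 16 mm across to -78, brass tip 8 mm across to -96 mm. Round about z but for the handle.
- tip (a point): Centre of the brass tip's flat end face: 96 mm below the probe's origin on its z axis when not pressed; it slides up into the nose when pressed.
- probe_tip (a joint): How far the springy brass tip is pushed into the nose, m: 0 fully out, 0.010 fully in. About 1.2 N starts it moving, 4.2 N brings it fully in.
- rest: Fixed rest, black fork on a 130 x 100 mm base. Origin: on the table under the seat, z up; fork opens to its -x. Tines: top 115 mm up, 10 mm thick; slot along x 32 mm wide, closed 18 mm from the seat on +x; fork 64 mm wide. Orange lips 4 mm high on the tines' ends, 28 mm from the seat. Column up to 107 mm, 24 to 40 mm on the +x side.
- rest_seat (a point): Where the probe's origin (collar underside centre) belongs when hung: slot's centre line, level with the tines' top, 115 mm above the table. The axes are the rest's.
- zero_block: Fixed round bare-steel block, 70 mm across, 30 mm high. Origin: centre of its underside, z up.
- zero_mark (a point): Centre of the block's level top, 30 mm above the table, marked by a blue ring of 18 mm inner and 40 mm outer diameter.
- panel: Fixed blue panel, 170 mm (x, up the slope) by 220 mm (y), 8 mm thick, on a stand; strips on its lower and upper edges stand 2 mm proud. Origin: centre of its painted face, 85 mm above the table; z: the face's outward normal, 32 degrees from vertical, leaning to the low side (roughly towards the robot).
- yellow_ring: Yellow painted ring on the panel's face, 18 mm inner and 40 mm outer diameter, white inside. Origin: its centre on the face. Its own axes stand upright (z vertical): use the panel's for the slope. It lies 25 to 60 mm left or right of the panel's centre, at half height.
- red_ring: Red painted ring on the panel's face, same sizes; origin its centre on the face, axes upright. It lies on the other side of the panel's centre from the yellow one.
- jar: Bystander: closed glass jar, 56 mm across, 75 mm high. Origin: centre of its underside.
- weight: Bystander: steel knob weight, 76 mm across, 68 mm high. Origin: centre of its underside.
- timer: Bystander: white timer box, 50 x 90 x 35 mm. Origin: centre of its underside.

How it is judged:
By the outcome, as a careful person would: the job done as asked, in the order asked, and still so for the second after the job is handed in, with the robot touching nothing.
It also fails if it takes over 66 s, if anything falls off the work surface, if the arm or the gripper's body presses on something with over 40 N, if the wrist force passes 120 N, or if a joint passes its speed limit or range.

## Robot

A 7-joint arm with a two-finger parallel gripper is mounted at the origin on the work surface. World frame = base frame: x ahead of the robot, y to its left, z up, the work surface at z = 0. Lengths are in m, angles in rad, forces in N, time in s.
With the tool pointing down it reaches from about 0.375 to 0.925 m from the base axis. Payload 3.1 kg.
Tool frame: the origin (TCP) lies between the finger pads; the fingertips stand 19 mm ahead of it and the grasp point (between the pads) is the TCP; z points along the fingers, y is the direction in which the jaws open and shut (so a half turn about z gives the same grasp; the last joint's range is limited). The gripper opens to 85 mm and grips with 20 to 120 N. Pads are 22 mm wide; open, the fingers measure 114 mm over their backs; the gripper's body (76 mm by 85 mm) begins 54 mm behind the grasp point. The pads swing forward as they close: fully open they stand 13 mm farther back than shut.
Start: joints at [1.163, 0.383, 0.044, 1.598, -0.018, 1.161, -0.05], TCP at [0.198, -0.619, 0.25] pointing down, gripper open.
Joint ranges: [-2.61, 2.61], [-0.41, 2.15], [-1.48, 1.57], [0, 2.5], [-1.57, 4.71], [0.05, 1.97], [-2.85, 2.85]. Speed limits (rad/s): [2.79, 2.79, 3.14, 3.14, 3.14, 3.14, 3.14].

## Interface

Orientations are given as a unit quaternion [x, y, z, w].
In Python, from bench import move_ptp, movel, move_j, move_gripper, pause, inverse_kinematics, read_camera, camera_params, MotionError, sign_off, look_for, tip_of, read_time_s, read_qpos, read_joint_vel, read_effort, read_eef_pos, read_tcp_rot, read_ft_force, read_ft_torque, read_finger_gap gives the robot as it stands. Calls block until the motion is done:
- move_ptp(position, orientation): joint-space move of the TCP to a pose.
- movel(position, orientation=None, speed=0.15): straight line of the TCP; orientation=None keeps the orientation; speed is the mean speed in m/s.
- move_j(angles): joint-space move.
- move_gripper(opening, effort=None): finger opening in m; effort is the grip in N (None keeps the last); returns when the fingers have stopped.
- pause(seconds).
- inverse_kinematics(position, orientation): joint angles nearest the present ones, or None.
- read_camera(name): name is "side" or "top" or "wrist"; returns the picture (384x512x3 uint8, red, green, blue); there is no depth.
- camera_params(name): a dict with "K" (3x3 intrinsics, pixels), "dist_coeffs" ([k1, k2, p1, p2, k3] as OpenCV has them; the pictures are not rectified), "camera_from_world" (4x4, takes a point from world to camera coordinates). Camera axes: x right, y down, z forward; pixel columns grow to the right and rows downward; lengths in m; the calibration is good to about 2 mm. A picture is of the moment at which its call begins: read the wrist's pose just before it. camera_params takes no time and is no camera call; for the wrist camera it gives the pose at the moment of the call.
A pose or a line that the arm cannot do raises MotionError and nothing moves.
- sign_off(): hands the job in, once; it reports no verdict.
Trained networks look in the newest picture that a camera, given by its name, has taken for a name from the list of things; names that differ only in an ending like _2 or _b are one class to them, and where a whole thing is asked for, a point or a joint stands for the part that bears it (a point fixed in the world has none). Each returns a list of dicts, best first, with "confidence" (0 to 1); they miss things now and then, are a little off and sometimes report something else, mostly with a low value. They report only what shows in the picture. A call takes as long as a camera call.
- look_for(camera, name): "at" ([column, row] in pixels, amid what is visible of it).
- tip_of(camera, name): "at" ([column, row] in pixels: a listed point, or the origin of a listed thing).
Readings, each from a call of its own:
- read_time_s(): time.
- read_qpos(): joint angles.
- read_joint_vel(): joint speeds.
- read_effort(): joint torques, N m.
- read_eef_pos(): TCP position.
- read_tcp_rot(): TCP orientation.
- read_ft_force(): force on the tool from outside, world axes, zero at the start.
- read_ft_torque(): the same for the moment, N m.
- read_finger_gap(): finger opening in m.
Only numpy, scipy, OpenCV 4.12 (cv2) and the standard library are available. Lean on these libraries where they do the work, as an engineer would, in place of code of your own. Each camera call takes 0.05 s, during which the arm holds its last target. There are 200 camera calls.

## Working session

There is one attempt and no reset: what is moved stays moved. The work goes in short steps, each a Python script; the robot and the scene stay as the last script left them, time stands still between calls to the robot, and variables do not carry over. Pictures are saved under pics/ and viewed, about 8 in all and at most 12, crops included, and the job is handed in when it is done.

```bash
ls; mkdir -p pics
python3 - <<'E'
from bench import *
import cv2, numpy as np
print(read_time_s(), read_eef_pos(), read_tcp_rot(), read_ft_force())
ims=[]
for c in("side","top"):
    im=read_camera(c); cv2.imwrite(f"pics/{c}0.png",im[...,::-1])
    p=camera_params(c); print(c,p["K"],p["dist_coeffs"],p["camera_from_world"])
    for n in("probe","rest","rest_seat","tip","zero_mark","zero_block","panel","yellow_ring","red_ring","jar","weight","timer"):
        print(c,n,[(np.round(d["at"],1).tolist(),round(d["confidence"],2)) for d in tip_of(c,n)[:2]])
E
```

```text
pics
0.0 [ 0.19790216 -0.61819432  0.24885357] [ 9.88018230e-01  1.54331473e-01 -2.75305269e-04 -1.30293685e-03] [ 0.36850028  0.50487629 -0.68571681]
side [[362.70004513   0.         250.77576321]
 [  0.         362.70004513 191.65578235]
 [  0.           0.           1.        ]] [-0.00344674  0.          0.          0.          0.        ] [[ 0.79516043 -0.60638558 -0.00405068 -0.45260783]
 [-0.38411687 -0.49850557 -0.7771399   0.34174356]
 [ 0.46922715  0.61950683 -0.62931484  0.58325207]
 [ 0.          0.          0.          1.        ]]
side probe [([150.5, 159.6], 0.95)]
side rest [([157.2, 195.9], 0.68)]
side rest_seat [([151.7, 159.2], 0.77)]
side tip [([260.1, 187.5], 0.15)]
side zero_mark [([150.4, 159.8], 0.72), ([177.8, 231.5], 0.65)]
side zero_block [([175.3, 236.6], 0.69), ([154.9, 157.7], 0.28)]
side panel [([354.8, 267.7], 0.78)]
side yellow_ring [([372.0, 288.4], 0.79)]
side red_ring [([340.7, 244.9], 0.5)]
side jar [([269.5, 356.1], 0.8)]
side weight [([258.8, 188.4], 0.88), ([353.6, 266.9], 0.34)]
side timer [([233.6, 158.5], 0.84)]
top [[347.45998851   0.         257.35625385]
 [  0.         347.45998851 191.40072186]
 [  0.           0.           1.        ]] [-0.06232419  0.          0.          0.          0.        ] [[ 0.0267001  -0.99934837 -0.02428873  0.04058098]
 [-0.99581014 -0.02446405 -0.08811177  0.58096643]
 [ 0.08746015  0.02653956 -0.99581443  0.97027174]
 [ 0.          0.          0.          1.        ]]
top probe [([162.7, 226.4], 0.61)]
top rest [([173.4, 227.4], 0.97)]
top rest_seat [([238.3, 237.5], 0.69), ([164.7, 227.0], 0.63)]
top tip [([220.4, 147.3], 0.6)]
top zero_mark [([235.5, 239.1], 0.6)]
top zero_block []
top panel [([365.0, 169.2], 0.62)]
top yellow_ring []
top red_ring [([348.7, 161.2], 0.59)]
top jar [([354.2, 244.5], 0.79)]
top weight [([220.7, 146.5], 0.63)]
top timer [([175.4, 139.0], 0.88)]
```

Run:
```python
import cv2
for c in("side","top"):
    cv2.imwrite(f"pics/{c}0b.png",cv2.resize(cv2.imread(f"pics/{c}0.png"),(800,600),interpolation=cv2.INTER_CUBIC))
```

```text
(no output)
```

View pics/side0b.png

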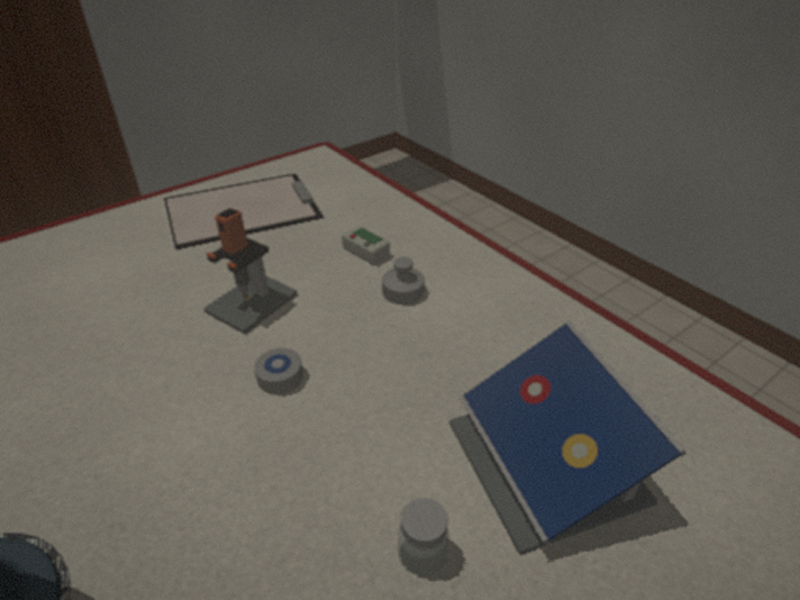

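View pics/top0b.png

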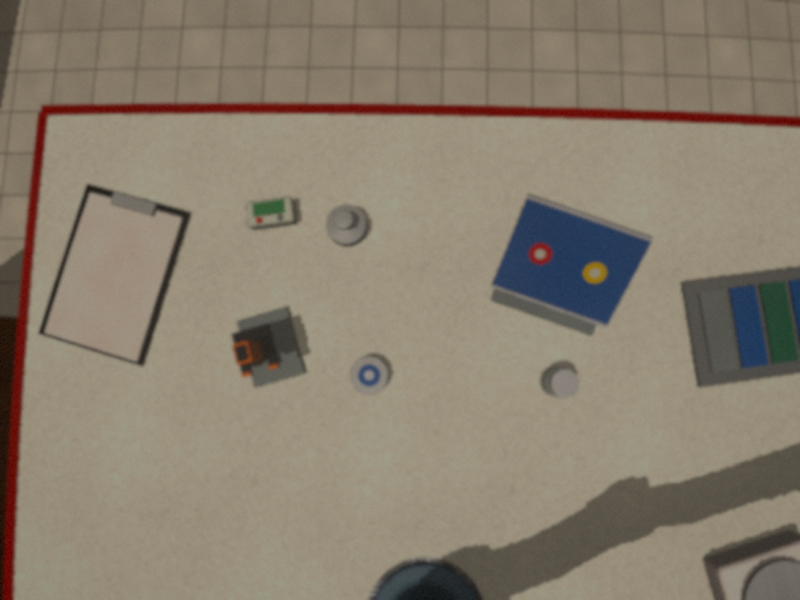

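The side view shows the probe at about (148,147) raw, the zero ring at (178,233), and the red and yellow rings at (342,249) and (371,288). The top view shows the probe at (156,225), the zero ring at (236,240), red at (345,162) and yellow at (381,174). The fork opens towards the robot. Next I triangulate by colour.

```bash
cat > h.py <<'E'
import numpy as np, cv2
from bench import *
from scipy.spatial.transform import Rotation as R
def norm(p,uv):
    return cv2.undistortPoints(np.array(uv,float).reshape(-1,1,2),np.array(p["K"]),np.array(p["dist_coeffs"])).reshape(-1,2)
def tri(obs):  # obs: list of (params, uv)
    A=[]
    for p,uv in obs:
        x,y=norm(p,uv)[0]; P=np.array(p["camera_from_world"])[:3]
        A+= [x*P[2]-P[0], y*P[2]-P[1]]
    A=np.array(A); return np.linalg.lstsq(A[:,:3],-A[:,3],rcond=None)[0]
def onplane(p,uv,n,d): # ray with n.x=d
    T=np.array(p["camera_from_world"]); c=-T[:3,:3].T@T[:3,3]
    r=T[:3,:3].T@np.array([*norm(p,uv)[0],1]); return c+r*(d-n@c)/(n@r)
def proj(p,X):
    T=np.array(p["camera_from_world"]); return cv2.projectPoints(np.array(X,float).reshape(-1,1,3),cv2.Rodrigues(T[:3,:3])[0],T[:3,3],np.array(p["K"]),np.array(p["dist_coeffs"]))[0].reshape(-1,2)
HUE={"red":[(0,5),(172,180)],"yellow":[(18,32)],"blue":[(100,130)],"orange":[(4,17)]}
def blobs(im,col,minA=6,smin=110,vmin=50,roi=None):
    hsv=cv2.cvtColor(cv2.GaussianBlur(im,(3,3),0),cv2.COLOR_RGB2HSV); m=np.zeros(im.shape[:2],np.uint8)
    for a,b in HUE[col]: m|=cv2.inRange(hsv,(a,smin,vmin),(b,255,255))
    if roi: k=np.zeros_like(m); k[roi[1]:roi[3],roi[0]:roi[2]]=1; m*=k
    out=[]
    for c in cv2.findContours(m,cv2.RETR_EXTERNAL,cv2.CHAIN_APPROX_NONE)[0]:
        h=cv2.convexHull(c); M=cv2.moments(h)
        if M["m00"]>=minA: out.append((round(M["m10"]/M["m00"],1),round(M["m01"]/M["m00"],1),M["m00"],cv2.boundingRect(c)))
    return sorted(out,key=lambda o:-o[2])
E
python3 - <<'E'
from h import *
rois={"side":{"red":(320,230,365,270),"yellow":(350,270,395,305),"blue":(160,215,195,250),"orange":(125,125,180,180)},
"top":{"red":(330,145,362,180),"yellow":(365,160,397,190),"blue":(220,222,255,258),"orange":(140,205,190,250)}}
for c in rois:
    im=cv2.imread(f"pics/{c}0.png")[...,::-1].copy()
    for k in rois[c]: print(c,k,blobs(im,k,3,60,40,rois[c][k])[:4])
P={c:camera_params(c) for c in rois}
for k,s,t in (("probe_top?",(147.5,134),(156,224)),):pass
for n,a,b in (("seat",(151,159.4),(163.7,226.7)),("zero",(177.8,232),(236,240)),("red",(342.5,249),(345.5,162.5)),("yellow",(371,288.5),(380.7,174.5)),("jar",(269.5,356.1),(354.2,244.5)),("weight",(258.8,188.4),(220.7,146.5)),("timer",(233.6,158.5),(175.4,139))):
    print(n,np.round(tri([(P["side"],a),(P["top"],b)]),4))
E
```

```text
side red [(342.0, 248.6, 244.5, (333, 240, 19, 18))]
side yellow [(370.6, 288.1, 354.5, (360, 278, 22, 21))]
side blue [(177.3, 232.2, 119.5, (170, 227, 16, 11))]
side orange [(147.9, 148.0, 439.5, (137, 134, 22, 29)), (148.5, 169.3, 25.0, (145, 167, 8, 6)), (135.2, 163.2, 22.5, (132, 161, 7, 6))]
top red [(345.5, 162.0, 135.0, (339, 156, 14, 13))]
top yellow [(380.4, 174.3, 158.0, (373, 168, 16, 14))]
top blue [(235.8, 239.8, 111.5, (230, 234, 13, 13))]
top orange [(158.2, 227.5, 406.0, (148, 216, 22, 27)), (174.6, 233.6, 38.5, (171, 230, 8, 8))]
seat [0.4752 0.2932 0.121 ]
zero [0.4407 0.1117 0.0299]
red [ 0.6598 -0.1838  0.0836]
yellow [ 0.6289 -0.2793  0.0837]
jar [ 0.4345 -0.2307 -0.0051]
weight [ 0.7209  0.1687 -0.0135]
timer [0.7327 0.3032 0.013 ]
```

```bash
cat >> h.py <<'E'
def down(yaw,tilt=0.0,tyaw=None,flip=0):
    """tool rot: z down, tool y along (-sin yaw,cos yaw) (flip: opposite); tilted so that z=-normal of panel with yaw tyaw"""
    B=R.from_matrix(np.array([[1,0,0],[0,-1,0],[0,0,-1.]]))  # x fwd,y right,z down
    r=R.from_euler('z',yaw+(np.pi if flip else 0))*B
    if tilt: # rotate about horizontal panel y axis by -tilt (normal leans to -x)
        r=R.from_rotvec(-tilt*np.array([-np.sin(tyaw),np.cos(tyaw),0]))*r
    return r
def pose(o,r,back): return o-r.as_matrix()[:,2]*back
E
python3 - <<'E'
from h import *
P={c:camera_params(c) for c in("side","top")}
up=np.array([0,0,1.])
a=onplane(P["side"],(148.5,169.3),up,.117);b=onplane(P["side"],(135.2,163.2),up,.117);c=onplane(P["top"],(174.6,233.6),up,.117)
print("lips",a,b,c, "yaw",np.degrees(np.arctan2(*(b-a)[1::-1])+0)-90, np.linalg.norm(b-a))
y=np.array([(.6598+.6289)/2,-.23155,.085]); ty=np.arctan2(-.0309,.0955); print("ty",np.degrees(ty))
red=np.array([.6598,-.1838,.085])
for fl in(0,1):
  for yaw in (ty,):
    r=down(yaw,np.radians(32),ty,fl); print(r.as_matrix()[:,2])
    for bk in(.14,.3): print("pan",fl,bk,inverse_kinematics(pose(y,r,bk),r.as_quat()))
  r=down(np.radians(14),flip=fl)
  for z in(.16,.3,.4):print("rest",fl,inverse_kinematics(np.array([.475,.293,z]),r.as_quat()))
  r=down(np.radians(14),flip=fl); print("zero",fl,inverse_kinematics(np.array([.44,.112,.17]),r.as_quat()))
E
```

```text
lips [0.45534358 0.261795   0.117     ] [0.44030233 0.30653062 0.117     ] [0.45618575 0.26558722 0.117     ] yaw 18.58395056296608 0.04719655554685982
ty -17.92951712406077
[ 0.50418423 -0.16313396 -0.8480481 ]
pan 0 0.14 [ 0.63314295  0.14358759 -0.38287179  2.13195044  0.24154221  0.32590225
 -1.82182136]
pan 0 0.3 [ 0.93093778 -0.23184112 -0.57246842  2.14016943 -0.22761542  0.64652943
 -1.4054756 ]
rest 0 [ 0.20760931  0.52820328 -1.0307736   1.86313341  0.52147356  1.05060532
 -2.36107553]
rest 0 [ 0.30596261  0.36344265 -1.12762921  1.72460947  0.34265035  1.27255792
 -2.22583064]
rest 0 [ 0.44442415  0.38243831 -1.35056499  1.57783103  0.3742667   1.48263374
 -2.25062411]
zero 0 [ 0.47327402  0.19958321 -0.86668915  2.09433524  0.19024509  0.92582242
 -1.82521503]
[ 0.50418423 -0.16313396 -0.8480481 ]
pan 1 0.14 [ 0.68489556  0.1484458  -0.43763959  2.12973337  0.26856955  0.32859116
  1.29713965]
pan 1 0.3 [ 0.49685542 -0.21830293 -0.20461853  2.15533834 -0.0482268   0.64201376
  1.57256201]
rest 1 [ 0.29710421  0.61719186 -1.17539342  1.86012361  0.63955387  1.10814008
  0.69395107]
rest 1 [ 0.28726919  0.35074486 -1.09898356  1.72519295  0.3264704   1.2674357
  0.92851893]
rest 1 [ 0.2603625   0.24549985 -1.03965786  1.58312185  0.21310454  1.435332
  1.02002459]
zero 1 [ 0.57273741  0.22840684 -0.97956709  2.09118888  0.23582343  0.93501505
  1.27881843]
```

Run:
```python
from h import *
ty=np.radians(-17.9); c=np.array([.645,-.2315,.085])
move_j([.3,.383,.044,1.598,-.018,1.161,1.5])
r=down(ty,np.radians(32),ty,1)
move_ptp(pose(c,r,.26),r.as_quat()); print(read_time_s(),np.round(read_qpos(),2),np.round(read_eef_pos(),4))
import pickle
p=camera_params("wrist"); im=read_camera("wrist"); cv2.imwrite("pics/w_panel.png",im[...,::-1])
pickle.dump(p,open("w_panel.pkl","wb"))
print(p["camera_from_world"],p["K"],p["dist_coeffs"])
print("red",blobs(im,"red")[:3],"yel",blobs(im,"yellow")[:3])
print("pred",proj(p,[[.6598,-.1838,.0836],[.6289,-.2793,.0837]]))
# move on to rest
move_j([-.55,.30,.0,1.6,0,1.2,1.3])
yr=np.radians(18); r=down(yr,flip=1)
s=np.array([.475,.293,.115]); 
move_ptp(s+[0,0,.26],r.as_quat()); print(read_time_s(),np.round(read_qpos(),2),np.round(read_eef_pos(),4))
p=camera_params("wrist"); im=read_camera("wrist"); cv2.imwrite("pics/w_rest.png",im[...,::-1])
pickle.dump(p,open("w_rest.pkl","wb"))
print("or",blobs(im,"orange")[:5],"blue",blobs(im,"blue")[:3])
cv2.imwrite("pics/w_both.png",np.hstack([cv2.imread("pics/w_panel.png"),cv2.imread("pics/w_rest.png")])[:, :])
cv2.imwrite("pics/w_both.png",cv2.resize(cv2.imread("pics/w_both.png"),(800,300),interpolation=cv2.INTER_AREA))
```

```text
3.9 [ 0.28 -0.15 -0.01  2.17  0.05  0.56  1.49] [ 0.5129 -0.1901  0.3064]
[[ 3.10543601e-01  9.50558895e-01 -6.77992771e-04  2.13203971e-02]
 [ 6.04659199e-01 -1.96989174e-01  7.71739929e-01 -5.44510544e-01]
 [ 7.33450697e-01 -2.40068851e-01 -6.35937907e-01 -8.38575238e-02]
 [ 0.00000000e+00  0.00000000e+00  0.00000000e+00  1.00000000e+00]] [[314.56615628   0.         258.89680525]
 [  0.         314.56615628 190.96974638]
 [  0.           0.           1.        ]] [-0.00489073  0.          0.          0.          0.        ]
red [(75.0, 243.4, 2840.0, (0, 211, 149, 57)), (344.9, 220.7, 2064.0, (159, 189, 353, 65)), (301.9, 154.4, 764.5, (286, 139, 32, 32))] yel [(221.2, 154.3, 786.0, (205, 139, 33, 32))]
pred [[300.27761414 154.90982995]
 [219.56347842 155.0932304 ]]
6.2667 [-0.6   0.12 -0.03  1.66  0.    1.35  1.25] [0.4756 0.2918 0.376 ]
or [(264.4, 167.1, 1007.0, (252, 146, 26, 43)), (283.3, 132.3, 88.0, (276, 129, 15, 8)), (243.9, 132.0, 82.0, (237, 129, 15, 7)), (496.1, 282.4, 53.0, (479, 260, 33, 49)), (499.4, 296.3, 43.0, (487, 279, 25, 37))] blue [(145.9, 79.9, 589.0, (133, 66, 27, 29))]
```

View pics/w_both.png

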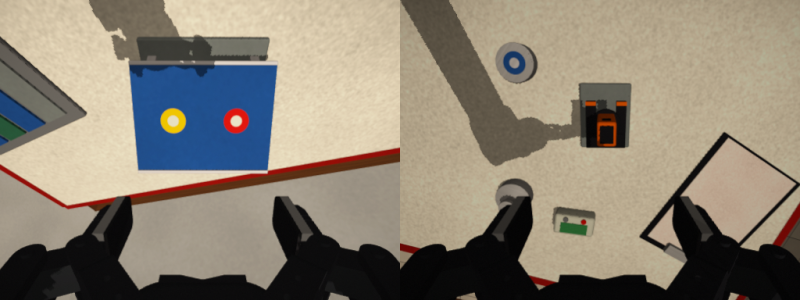

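The left half (panel) shows yellow at about (221,154) raw and red at (302,154), square to the camera. The right half (rest) shows the fork and handle well aligned with the camera, with the lips at (244,132) and (283,132). Next I refine the positions with all three cameras.

Run:
```python
from h import *
import pickle
P={c:camera_params(c) for c in("side","top")}
wp=pickle.load(open("w_panel.pkl","rb")); wr=pickle.load(open("w_rest.pkl","rb")); up=np.array([0,0,1.])
def rep(n,obs):
    X=tri(obs); print(n,np.round(X,4),"resid",[np.round(proj(p,X)[0]-uv,1).tolist() for p,uv in obs]); return X
S,T=P["side"],P["top"]
red=rep("red",[(S,(342.,248.6)),(T,(345.5,162.)),(wp,(301.9,154.4))])
yel=rep("yel",[(S,(370.6,288.1)),(T,(380.4,174.3)),(wp,(221.2,154.3))])
d=red-yel; print("ring yaw",np.degrees(np.arctan2(-d[0],d[1])),np.linalg.norm(d))
rep("zero",[(S,(177.3,232.2)),(T,(235.8,239.8)),(wr,(145.9,79.9))])
print("zero on z=.03",[np.round(onplane(p,uv,up,.03),4) for p,uv in((S,(177.3,232.2)),(T,(235.8,239.8)),(wr,(145.9,79.9)))])
for col,uv in(("red",(301.9,154.4)),("yel",(221.2,154.3))): print(col,"wrist z=.085",np.round(onplane(wp,uv,up,.085),4))
a=onplane(wr,(283.3,132.3),up,.118);b=onplane(wr,(243.9,132.0),up,.118); d=a-b
print("lips",a,b,np.linalg.norm(d),"dir",np.degrees(np.arctan2(d[1],d[0])))
im=cv2.imread("pics/w_rest.png")[...,::-1].copy()
hsv=cv2.cvtColor(im,cv2.COLOR_RGB2HSV); m=cv2.inRange(hsv,(3,110,50),(18,255,255)); m[:140]=0; m[200:]=0; m[:,:240]=0;m[:,290:]=0
# top face: rectangle; show corners in world at z=.187
c=np.array(cv2.findNonZero(m)); rc=cv2.minAreaRect(c); print("rect",rc)
cv2.imwrite("pics/crop.png",cv2.resize(im[110:215,210:320,::-1],None,fx=5.4,fy=5.4,interpolation=cv2.INTER_CUBIC))
print(read_tcp_rot(),read_eef_pos(),tip_of("wrist","rest_seat"),tip_of("wrist","probe"))
```

```text
red [ 0.6606 -0.1826  0.0831] resid [[0.0, 0.1], [-0.3, 0.1], [-0.6, 0.5]]
yel [ 0.6296 -0.2781  0.0827] resid [[-0.0, 0.1], [-0.3, -0.0], [-0.5, 0.4]]
ring yaw -18.02764384096721 0.10039100725307003
zero [0.4399 0.1128 0.0283] resid [[-0.3, 0.2], [0.0, 0.1], [-0.4, 0.8]]
zero on z=.03 [array([0.4402, 0.1112, 0.03  ]), array([0.4404, 0.1127, 0.03  ]), array([0.4386, 0.1136, 0.03  ])]
red wrist z=.085 [ 0.6582 -0.1815  0.085 ]
yel wrist z=.085 [ 0.6272 -0.2762  0.085 ]
lips [0.43892653 0.31147658 0.118     ] [0.45306775 0.26635818 0.118     ] 0.047282601052192404 dir 107.40227301793841
rect ((264.5, 166.0), (42.0, 25.0), 90.0)
[-1.55146614e-01  9.87891369e-01 -3.64387768e-04  1.98598548e-04] [0.4757303  0.29136842 0.37462788] [] [{'at': [262.9, 158.9], 'confidence': 0.85}]
```

View pics/crop.png

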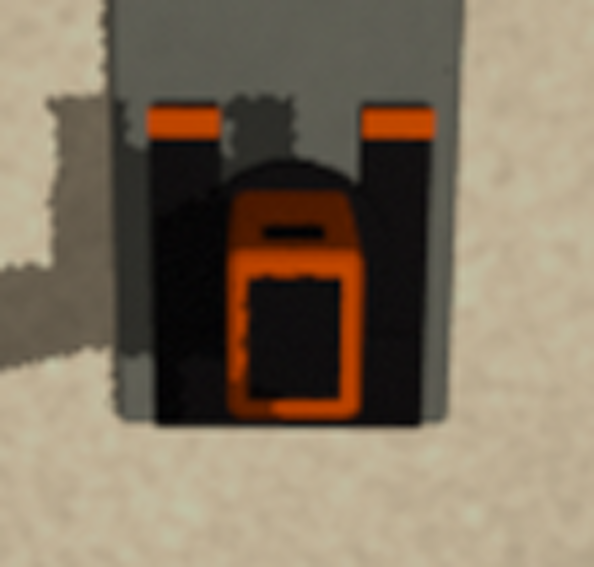

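Probe is square with the fork and the handle's top face is centred at (264.8,171.9) raw. Now grasp and lift, checking along the way.

Run:
```python
from h import *
import pickle
wr=pickle.load(open("w_rest.pkl","rb")); up=np.array([0,0,1.])
h=onplane(wr,(264.8,171.9),up,.187); print("handle top",h)
P={c:camera_params(c) for c in("side","top")}
for x in (h,): print(proj(P["side"],x),proj(P["top"],x), "seat pred", proj(P["side"],[.4727,.2973,.119]))
print("lips via fixed: proj side", proj(P["side"],[[.4389,.3115,.118],[.4531,.2664,.118]]), "seen 135.2,163.2 / 148.5,169.3; top", proj(P["top"],[.4531,.2664,.118]),"seen 174.6,233.6")
for n in range(4): print(read_eef_pos(),read_ft_force())
```

```text
handle top [0.47512524 0.29876995 0.187     ]
[[144.22590692 135.61825119]] [[153.85544786 226.21682295]] seat pred [[148.66376076 159.72740063]]
lips via fixed: proj side [[133.77895388 162.17194042]
 [146.76292615 168.42557657]] seen 135.2,163.2 / 148.5,169.3; top [[174.13999694 234.79442961]] seen 174.6,233.6
[0.47572654 0.29136387 0.37334745] [-0.4167886  -0.44142856 -0.28168114]
[0.47572654 0.29136387 0.37334745] [-0.4167886  -0.44142856 -0.28168114]
[0.47572654 0.29136387 0.37334745] [-0.4167886  -0.44142856 -0.28168114]
[0.47572654 0.29136387 0.37334745] [-0.4167886  -0.44142856 -0.28168114]
```

Run:
```python
from h import *
yr=np.radians(17.5); r=down(yr,flip=1); q=r.as_quat()
g=np.array([.4745,.2970,.160])
move_ptp(g+[0,0,.10],q); pause(.4); print("hover",read_time_s(),read_eef_pos()-g-[0,0,.1],(R.from_quat(read_tcp_rot())*r.inv()).as_rotvec().round(4),np.round(read_qpos(),2))
p=camera_params("wrist"); im=read_camera("wrist"); cv2.imwrite("pics/w_hover.png",im[...,::-1]); print("or",[b for b in blobs(im,"orange",20)][:5])
import pickle; pickle.dump(p,open("w_hover.pkl","wb"))
print("pred top", proj(p,[.4745,.2970,.187]),"lips",proj(p,[[.4389,.3115,.118],[.4531,.2664,.118]]))
print("f",read_ft_force())
for i in range(4): pause(.1);print(read_eef_pos(),read_ft_force())
```

```text
hover 7.35 [0.00061898 0.00042687 0.00137862] [ 0.0014 -0.0021  0.    ] [-0.6   0.21 -0.04  1.8   0.01  1.13  1.24]
or [(259.1, 202.5, 2402.5, (240, 168, 39, 68)), (286.8, 149.5, 174.5, (277, 145, 21, 10)), (230.8, 149.8, 168.0, (221, 145, 21, 10)), (226.5, 334.2, 36.5, (222, 330, 9, 8))]
pred top [[257.27448437 212.67481632]] lips [[286.34645463 149.54177443]
 [230.92894038 149.5890609 ]]
f [-0.35448427  0.18291228 -0.134372  ]
[0.47459484 0.29707864 0.26042027] [-0.25190349 -0.80495212  0.23380654]
[0.47447753 0.29698576 0.26008337] [ 0.200606   -0.23456813 -0.40580925]
[0.47444548 0.29695669 0.25993676] [ 0.3345043  -0.59356315  1.61202453]
[0.47444534 0.29695455 0.25990631] [0.34061977 0.41447798 0.1525253 ]
```

View pics/w_hover.png

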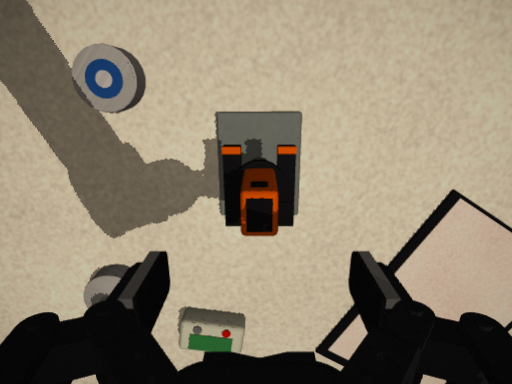

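The handle top (259.5,214) and the lips' midpoint (258.8) are centred between the jaws (259), so I grasp here.

```bash
cat >> h.py <<'E'
def favg(n=12,dt=.025):
    a=[]
    for _ in range(n): pause(dt); a.append(read_ft_force())
    return np.mean(a,0)
E
python3 - <<'E'
from h import *
r=down(np.radians(17.5),flip=1); g=np.array([.4745,.2970,.160])
movel(g,r.as_quat(),.12); pause(.4); print(read_time_s(),read_eef_pos()-g, favg(6))
move_gripper(.02,50); pause(.3); print(read_time_s(),"gap",read_finger_gap(),read_eef_pos()-g,favg(6))
p=camera_params("wrist"); im=read_camera("wrist"); cv2.imwrite("pics/w_grip.png",im[...,::-1])
movel(g+[0,0,.012],None,.05); pause(.3); print(read_time_s(),"lift",read_eef_pos()-g,favg(8),read_finger_gap())
E
```

```text
9.1833 [0.0001411  0.0001078  0.00035299] [-0.05911307  0.0050967  -0.01466292]
10.2083 gap 0.025704097862274303 [-8.18909438e-06  1.72106774e-04  6.67143620e-05] [0.12706354 0.48329836 0.5658165 ]
11.1 lift [-0.00016237 -0.00013192  0.01174303] [ 0.16408607 -0.15409937 -1.29239237] 0.02575291526832095
```

Run:
```python
from h import *
import pickle
r=down(np.radians(17.5),flip=1); g=np.array([.4745,.2970,.160])
movel(g+[0,0,.115],None,.2)
z=np.array([.4398,.1122,.030]); L=.141
h=z+[0,0,L+.02]
move_ptp(h+[0,0,.05],r.as_quat()); movel(h,None,.1); pause(.7)
print(read_time_s(),read_eef_pos()-h,np.round(read_qpos(),2),"F",favg(20))
ims={}
for c in("side","top","wrist"):
    p=camera_params(c); im=read_camera(c); cv2.imwrite(f"pics/z_{c}.png",im[...,::-1])
    if c=="wrist": pickle.dump(p,open("z_wrist.pkl","wb"))
    print(c,tip_of(c,"tip")[:2],"pred tip",proj(p,[*z[:2],.05]),"mark",proj(p,z), blobs(im,"blue",20,roi=None)[:3])
a=cv2.imread("pics/z_side.png")[180:270,120:240]; b=cv2.imread("pics/z_wrist.png")[120:300,180:340]
b=cv2.imread("pics/z_wrist.png")
cv2.imwrite("pics/z_m.png",np.hstack([cv2.resize(a,(400,300),interpolation=2),cv2.resize(b,(400,300),interpolation=2)]))
```

```text
14.1 [-2.78293896e-05 -3.03853327e-05 -9.51242262e-06] [-0.41  0.08  0.07  2.11 -0.01  0.95  1.54] F [ 0.05883854  0.08530388 -1.61739521]
side [{'at': [258.8, 187.1], 'confidence': 0.5}] pred tip [[175.79372004 225.83969129]] mark [[176.95242122 232.0353234 ]] [(366.3, 283.9, 7243.5, (314, 233, 108, 111))]
top [] pred tip [[235.34877762 240.40141607]] mark [[235.9661445  240.03174388]] [(364.1, 167.1, 4349.0, (318, 130, 96, 75)), (478.8, 208.9, 761.0, (468, 184, 23, 51)), (509.1, 191.1, 98.0, (506, 179, 6, 33))]
wrist [] pred tip [[258.01844899 184.6966286 ]] mark [[258.0971448  178.37408273]] [(259.9, 176.4, 1168.5, (240, 158, 41, 36))]
```

View pics/z_m.png

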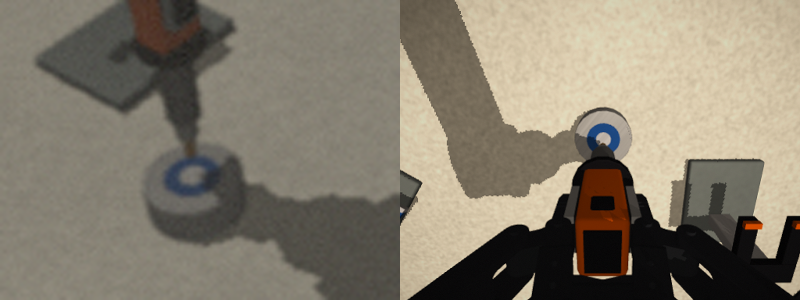

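The side crop shows the tip right above the mark (tip about (176.7,225.6), mark about (177,233)). In the wrist view the tip lies laterally in line with the ring centre. Now press with force feedback.

```bash
cat >> h.py <<'E'
def press(surf,r,L,F0,first=.003):
    """surf: surface point; tool rot r; L TCP->tip; F0 free force. Comes from outside along axis; returns depth offset used"""
    ax=r.as_matrix()[:,2]; q=r.as_quat(); d=first; moved=0
    movel(surf-ax*(L+.006),q,.06); movel(surf-ax*(L-d),q,.015)
    for k in range(5):
        pause(.35); F=favg(20)-F0; f=-F@ax; dep=(f-1.2)/300
        print(f"t{read_time_s():.1f} cmd {d*1e3:.2f}mm axial {f:.2f} N -> {dep*1e3:.1f} mm, lat {np.linalg.norm(F+f*ax):.2f}, eeferr {np.round((read_eef_pos()-(surf-ax*(L-d)))*1e3,2)}",flush=True)
        if abs(dep-.005)<.0008: break
        step=np.clip(.005-dep,-.003,.003) if f>1.0 else .0015
        if d+step>.012: print("too deep"); break
        d+=step; movel(surf-ax*(L-d),q,.015)
    pause(1.1); F=favg(12)-F0; print("held, axial",-F@ax,read_time_s())
    return d
E
python3 - <<'E'
from h import *
r=down(np.radians(17.5),flip=1); z=np.array([.4394,.1124,.030]); L=.141
d=press(z,r,L,np.array([.05,.05,-1.62]))
for c in("side","wrist"): cv2.imwrite(f"pics/zp_{c}.png",read_camera(c)[...,::-1])
movel(z+[0,0,L+.02],None,.06)
movel(z+[0,0,L+.11],None,.2); pause(.4); print(read_time_s(),"free",favg(20),read_finger_gap())
E
```

```text
t16.9 cmd 3.00mm axial 2.07 N -> 2.9 mm, lat 0.44, eeferr [0.15 0.06 0.07]
t18.0 cmd 5.10mm axial 2.95 N -> 5.8 mm, lat 0.70, eeferr [0.11 0.   0.03]
t19.1 cmd 4.26mm axial 2.17 N -> 3.2 mm, lat 0.94, eeferr [0.05 0.03 0.03]
t20.2 cmd 6.01mm axial 2.94 N -> 5.8 mm, lat 0.98, eeferr [0.03 0.03 0.02]
held, axial 2.7390917858494532 21.6417
23.325 free [ 0.20020213  0.10208763 -1.73446697] 0.025444190313885263
```

Run:
```python
from h import *
import pickle
up=np.array([0,0,1.]); P={c:camera_params(c) for c in("side","top")}
for n,s,t in(("red",(342.,248.6),(345.5,162.)),("yel",(370.6,288.1),(380.4,174.3))):
    print(n,[np.round(onplane(P[c],uv,up,.085),4) for c,uv in(("side",s),("top",t))])
yel=np.array([.6282,-.2777,.085]); ty=np.radians(-18.0); r=down(ty,np.radians(32),ty,1); ax=r.as_matrix()[:,2]; q=r.as_quat(); L=.141
move_ptp(yel-ax*(L+.08),q); movel(yel-ax*(L+.015),q,.12); pause(.6)
print(read_time_s(),read_eef_pos()-(yel-ax*(L+.015)),np.round(read_qpos(),2),"F",favg(24))
for c in("side","top","wrist"):
    p=camera_params(c); im=read_camera(c); cv2.imwrite(f"pics/y_{c}.png",im[...,::-1])
    print(c,"pred tip",proj(p,yel-ax*.015),"ring",proj(p,yel), blobs(im,"yellow",20)[:2])
a=cv2.imread("pics/y_side.png")[240:315,320:420]; b=cv2.imread("pics/y_wrist.png")[90:240,160:360]
cv2.imwrite("pics/y_m.png",np.hstack([cv2.resize(a,(400,300),interpolation=2),cv2.resize(b,(400,300),interpolation=2)]))
```

```text
red [array([ 0.6592, -0.1835,  0.085 ]), array([ 0.6605, -0.1831,  0.085 ])]
yel [array([ 0.628 , -0.2788,  0.085 ]), array([ 0.6292, -0.2781,  0.085 ])]
26.475 [-4.08403620e-05 -9.60520750e-06  7.81612995e-05] [-0.19  0.09  0.6   2.17 -0.27  0.35  1.88] F [ 1.23767893e-03  3.43167526e-02 -1.65586917e+00]
side pred tip [[367.7993949  284.53332852]] ring [[370.19232242 287.66162166]] [(370.9, 288.1, 303.5, (360, 278, 22, 20))]
top pred tip [[380.92583021 176.80875204]] ring [[380.27098294 174.67125459]] [(379.9, 173.7, 133.0, (373, 168, 15, 13))]
wrist pred tip [[258.79067168 185.22850528]] ring [[258.81786881 180.39178059]] [(260.1, 177.0, 1269.5, (239, 158, 43, 37))]
```

View pics/y_m.png

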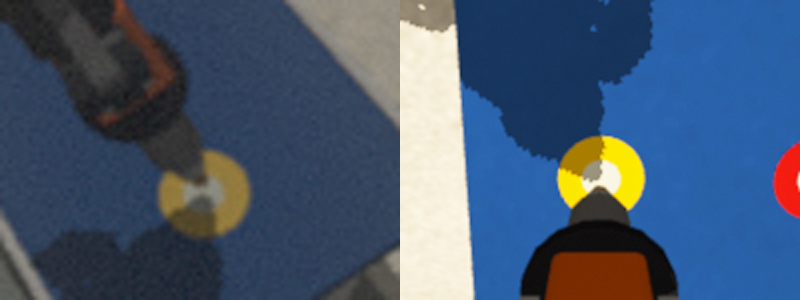

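Run:
```python
from h import *
yel=np.array([.6282,-.2777,.085]); ty=np.radians(-18.0); r=down(ty,np.radians(32),ty,1); M=r.as_matrix(); ax=M[:,2]
out=[]
t=np.linspace(0,2*np.pi,60)
for c,(x0,y0,w,h) in {"side":(345,262,40,30),"wrist":(225,145,72,54)}.items():
    p=camera_params(c); im=cv2.imread(f"pics/y_{c}.png"); s=400/w
    cr=cv2.resize(im[y0:y0+h,x0:x0+w],(400,300),interpolation=2)
    for back,rad,col in((.015,.004,(0,255,0)),(.033,.004,(0,255,0)),(.033,.008,(255,0,255)),(.051,.008,(255,0,255)),(0,.009,(255,255,255)),(0,.02,(0,0,0))):
        X=yel-ax*back+rad*(np.outer(np.cos(t),M[:,0])+np.outer(np.sin(t),M[:,1]))
        cv2.polylines(cr,[((proj(p,X)-[x0-.5,y0-.5])*s).astype(np.int32)],True,col,1)
    out.append(cr)
cv2.imwrite("pics/y_ov.png",np.hstack(out))
```

```text
(no output)
```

View pics/y_ov.png

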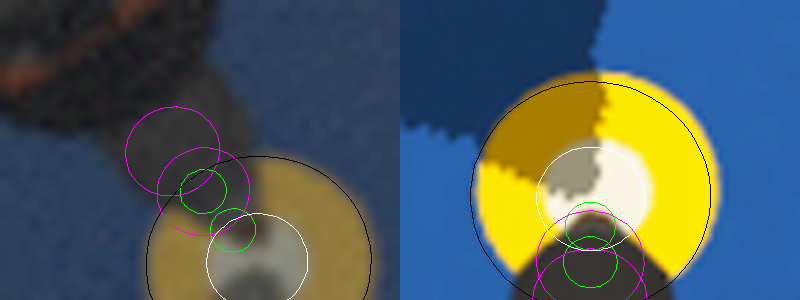

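In both overlays the tip sits about 3.5 mm upslope of the ring's centre and is laterally fine, probably because the probe sits slightly off in the grasp. I'll check where it landed on the zero block, using the saved pressed pictures, before going on.

Run:
```python
from h import *
import pickle
out=[]
for c,(x0,y0,w,h) in {"side":(155,210,44,33),"wrist":(220,150,80,60)}.items():
    im=cv2.imread(f"pics/zp_{c}.png"); cr=cv2.resize(im[y0:y0+h,x0:x0+w],(400,300),interpolation=2)
    print(c,blobs(im[...,::-1].copy(),"blue",20,60,40,roi=(x0,y0,x0+w,y0+h))[:2])
    out.append(cr)
cv2.imwrite("pics/z_ov.png",np.hstack(out))
```

```text
side [(173.8, 233.8, 45.5, (170, 229, 10, 9))]
wrist [(259.6, 184.4, 1410.0, (237, 165, 46, 38))]
```

View pics/z_ov.png

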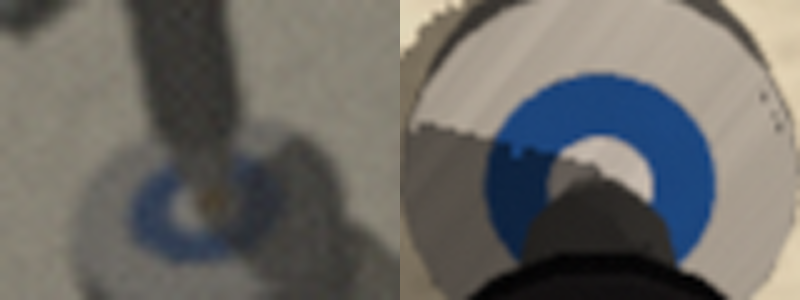

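Run:
```python
from h import *
import pickle
t=np.linspace(0,2*np.pi,180)
def circ(c,M,rad): return c+rad*(np.outer(np.cos(t),M[:,0])+np.outer(np.sin(t),M[:,1]))
# camera in tool from settled hover
ph=pickle.load(open("w_hover.pkl","rb")); 
def toolT(pos,r): T=np.eye(4);T[:3,:3]=r.as_matrix();T[:3,3]=pos;return T
pz=pickle.load(open("z_wrist.pkl","rb")); rz=down(np.radians(17.5),flip=1)
CT=np.array(pz["camera_from_world"])@toolT([.4398,.1122,.191],rz)   # cam from tool
z=np.array([.4394,.1124,.03]); L=.141; pos=z+[0,0,L-.006]
p=dict(pz); p["camera_from_world"]=CT@np.linalg.inv(toolT(pos,rz)); M=rz.as_matrix()
def apex(p,tip,M,e,ext):
    ax=M[:,2]; o=tip+e*M[:,0]
    a=[proj(p,circ(o,M,.004))[:,1].min(), proj(p,circ(o-ax*ext,M,.008))[:,1].min()]
    return np.round(a,1)
def ringtop(p,c,M,s): return np.round([proj(p,circ(c+s*M[:,0],M,rr))[:,1].min() for rr in(.02,.009)],1)
print("ZERO observed apex 185.4, ring tops 164.5,177")
for e in(0,-.002,-.004): print("probe e",e,apex(p,z,M,e,.0125))
for s in(0,.001,.002,.003): print("ring s",s,ringtop(p,z,M,s))
ty=np.radians(-18.0); r=down(ty,np.radians(32),ty,1); My=r.as_matrix(); yel=np.array([.6282,-.2777,.085])
p=camera_params("wrist")
print("YEL observed apex ~183, ring tops 158.0,170")
for e in(0,-.002,-.004): print("probe e",e,apex(p,yel-My[:,2]*.015,My,e,.018))
for s in(0,.001,.002,.003): print("ring s",s,ringtop(p,yel,My,s))
```

```text
ZERO observed apex 185.4, ring tops 164.5,177
probe e 0 [182.3 182. ]
probe e -0.002 [184.5 184.4]
probe e -0.004 [186.8 186.7]
ring s 0 [164.  176.7]
ring s 0.001 [162.9 175.5]
ring s 0.002 [161.7 174.4]
ring s 0.003 [160.5 173.3]
YEL observed apex ~183, ring tops 158.0,170
probe e 0 [180.9 182.5]
probe e -0.002 [183.1 184.8]
probe e -0.004 [185.2 187.1]
ring s 0 [159.2 171. ]
ring s 0.001 [158.1 169.9]
ring s 0.002 [157.  168.8]
ring s 0.003 [155.9 167.8]
```

The probe sits about 2.5 mm off along the tool's x in the grasp. The zero touch was therefore about 2–3 mm off centre, with the whole tip still inside the white centre (9 mm radius). I correct this by 2.5 mm for the panel.

```bash
sed -i 's/favg(20)-F0; f=/favg(24)-F0; f=/; s/<.0008/<.0011/' h.py
python3 - <<'E'
from h import *
ty=np.radians(-18.0); r=down(ty,np.radians(32),ty,1); M=r.as_matrix(); ax=M[:,2]; L=.141
yel=np.array([.6282,-.2777,.085])+.0025*M[:,0]
d=press(yel,r,L,np.array([.03,.05,-1.66]),first=.005)
cv2.imwrite("pics/yp_wrist.png",read_camera("wrist")[...,::-1]); cv2.imwrite("pics/yp_side.png",read_camera("side")[...,::-1])
movel(yel-ax*(L+.02),None,.1); print(read_time_s(),d,read_finger_gap())
out=[cv2.resize(cv2.imread(f"pics/yp_{c}.png")[y0:y0+h,x0:x0+w],(400,300),interpolation=2) for c,(x0,y0,w,h) in {"side":(345,262,48,36),"wrist":(220,150,80,60)}.items()]
cv2.imwrite("pics/yp.png",np.hstack(out))
E
```

```text
t29.4 cmd 5.00mm axial 2.65 N -> 4.8 mm, lat 0.67, eeferr [ 0.14 -0.01  0.12]
held, axial 2.636057066722029 30.7667
31.2667 0.005 0.02542154112076959
```

View pics/yp.png

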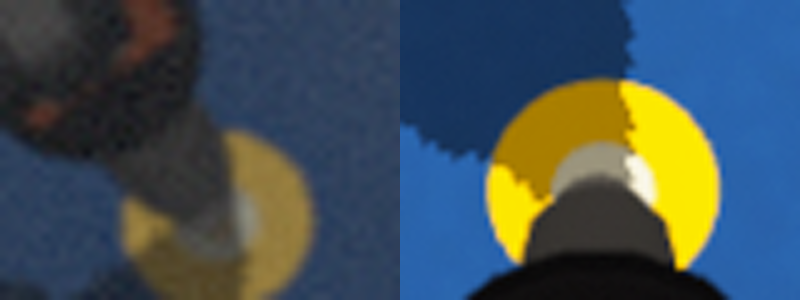

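The yellow touch is well centred, at about 4.8 mm depth. Next is red.

Run:
```python
from h import *
ty=np.radians(-18.0); r=down(ty,np.radians(32),ty,1); M=r.as_matrix(); ax=M[:,2]; L=.141
red=np.array([.6593,-.1827,.085])+.0027*M[:,0]
movel(red-ax*(L+.02),None,.12)
d=press(red,r,L,np.array([.03,.05,-1.66]),first=.005)
cv2.imwrite("pics/rp_wrist.png",read_camera("wrist")[...,::-1]); cv2.imwrite("pics/rp_side.png",read_camera("side")[...,::-1])
movel(red-ax*(L+.08),None,.15); print(read_time_s(),d,read_finger_gap(),np.round(read_qpos(),2))
out=[cv2.resize(cv2.imread(f"pics/rp_{c}.png")[y0:y0+h,x0:x0+w],(400,300),interpolation=2) for c,(x0,y0,w,h) in {"side":(318,228,48,36),"wrist":(220,150,80,60)}.items()]
cv2.imwrite("pics/rp.png",np.hstack(out))
```

```text
t34.5 cmd 5.00mm axial 2.68 N -> 4.9 mm, lat 0.75, eeferr [0.17 0.05 0.15]
held, axial 2.8690156661094974 35.8667
36.6833 0.005 0.02525388742962196 [-0.47 -0.11  0.58  2.2   0.34  0.51  1.13]
```

View pics/rp.png

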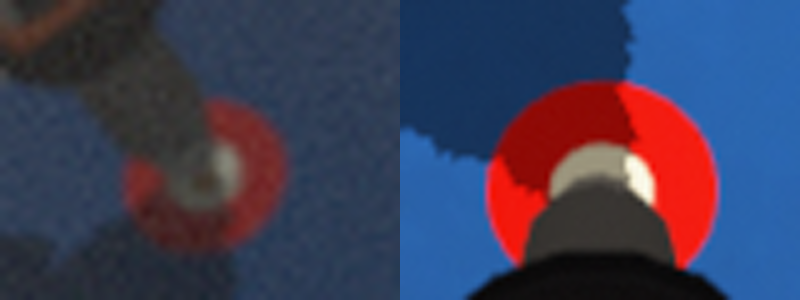

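Red is also well centred at about 5 mm. Now the return to the rest.

Run:
```python
from h import *
r=down(np.radians(17.5),flip=1); g=np.array([.4745,.2970,.160]); q=r.as_quat()
move_ptp(g+[0,0,.125],q); pause(.5); F0=favg(16); print(read_time_s(),read_eef_pos()-g-[0,0,.125],F0,np.round(read_qpos(),2))
movel(g+[0,0,.012],q,.08); pause(.4); print(read_eef_pos()-g,favg(12)-F0)
movel(g+[0,0,.001],q,.03); pause(.5); print(read_time_s(),read_eef_pos()-g,favg(16)-F0)
movel(g,q,.01); pause(.5); print(read_time_s(),read_eef_pos()-g,favg(16)-F0)
```

```text
39.2333 [-4.54430431e-05  7.25540039e-05 -3.26799925e-05] [-0.01061268  0.04203543 -1.68179818] [-0.85  0.18  0.24  1.79 -0.05  1.18  1.28]
[2.14263196e-05 1.64550238e-05 1.21077906e-02] [ 0.13676312 -0.23678539  0.10147958]
42.5083 [1.25456044e-05 1.69925086e-05 1.04194812e-03] [ 0.05207095  0.07720277 -0.03958404]
43.6583 [1.19691757e-04 8.90018170e-05 9.15377688e-05] [0.45055534 0.17641605 0.71336434]
```

Run:
```python
from h import *
g=np.array([.4745,.2970,.160]); r=down(np.radians(17.5),flip=1)
move_gripper(.06); pause(.3); print(read_time_s(),read_finger_gap(),favg(8))
movel(g+[0,0,.1],r.as_quat(),.12); pause(.7); print(read_time_s(),read_eef_pos())
p=camera_params("wrist"); im=read_camera("wrist"); cv2.imwrite("pics/f_wrist.png",im[...,::-1]); print(blobs(im,"orange",20)[:3],"before: (259.1,202.5),(286.8,149.5),(230.8,149.8)")
s=read_camera("side"); cv2.imwrite("pics/f_side.png",s[...,::-1]); print(tip_of("side","probe"),"before 150.5,159.6",blobs(s,"orange",3,60,40,(125,125,180,180))[:3])
out=[cv2.resize(s[120:210,100:220,::-1],(400,300),interpolation=2),cv2.resize(im[130:250,180:340,::-1],(400,300),interpolation=2)]
cv2.imwrite("pics/f.png",np.hstack(out))
```

```text
44.7833 0.05982781858097054 [-0.14242853 -0.12750049  0.09780862]
46.6667 [0.474503   0.29700231 0.2600332 ]
[(259.1, 204.4, 2418.5, (240, 170, 39, 68)), (231.0, 151.5, 177.5, (221, 147, 21, 10)), (287.1, 151.4, 174.0, (277, 147, 21, 10))] before: (259.1,202.5),(286.8,149.5),(230.8,149.8)
[{'at': [151.6, 159.6], 'confidence': 0.89}] before 150.5,159.6 [(147.9, 148.3, 430.5, (137, 135, 22, 29)), (148.5, 169.3, 25.0, (145, 167, 8, 6)), (135.1, 163.0, 20.5, (132, 161, 7, 5))]
```

View pics/f.png

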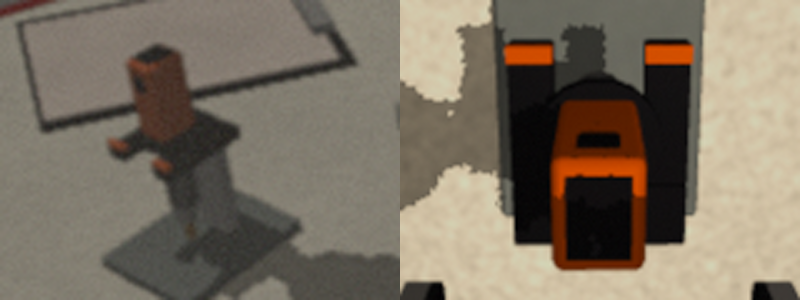

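The probe is back upright in the fork: the handle-to-lip offsets match those from before the grasp, and the gripper is clear.

```bash
python3 -c "
from bench import *
print(read_time_s()); print(sign_off())"
```

```text
46.8167
the job is handed in; nothing more can be done
None
```

I touched the probe on the zero mark, then inside the yellow ring, then inside the red ring. I then hung it back in the fork and handed the job in at 46.8 s of the 66 s allowed.

| Touch | Axial force | Tip depth (from force) | Distance off centre (from pictures) |
|---|---|---|---|
| Zero mark | 2.7–2.9 N | about 5–6 mm | about 2–3 mm; worst estimate 3.3 mm |
| Yellow ring | 2.6 N | about 4.8 mm | about 1 mm |
| Red ring | 2.7–2.9 N | about 5–5.5 mm | about 1 mm |

- **Hold:** each touch was held for over a second.
- **Zero touch:** the probe sat about 2.5 mm off in the grasp, which I only noticed after this touch. The tip was still within the ring's white centre, so I did not repeat it and corrected the offset for the panel. Its depth was found by small steps in and out, because single force readings were noisy (3.2 mm against 5.8 mm for nearly the same position).
- **Return to the rest:** the final pictures show the probe upright with its collar on the fork. It stands in the same place relative to the fork lips as before (within about 0.5 px), and the gripper is open and 100 mm above the grasp height.
- **Bystanders:** the arm's path kept clear of the jar, the weight and the timer, but I did not measure their positions again at the end.

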